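Turn the trolley wheel to bring its valve round for the pump

ROBOT

A 6-joint arm with a two-finger parallel gripper is mounted at the origin on the work surface. World frame = base frame: x ahead of the robot, y to its left, z up, the work surface at z = 0. Lengths are in m, angles in rad, forces in N, time in s.
With the tool pointing down it reaches from about 0.375 to 0.9 m from the base axis. Payload 3.1 kg.
Tool frame: the origin (TCP) lies on the centre line of the jaws, within the pads' length; the fingertips stand 17 mm ahead of it and the grasp point (between the pads) lies 2 mm behind it (manip.tcp_to_tips is the distance from the TCP to the fingertips, in m); z points along the fingers, y is the line along which they close (so a half turn about z gives the same grasp; the last joint's range is limited). The gripper opens to 85 mm and grips with 20 to 120 N. Pads are 22 mm wide; open, the fingers measure 114 mm over their backs; the gripper's body (76 mm by 85 mm) begins 54 mm behind the grasp point. The pads swing forward as they close: fully open they stand 13 mm farther back than shut.
Start: joints at [-1.345, 0.527, 1.433, -0, 1.181, -0.178], TCP at [0.246, -0.575, 0.248] pointing down, gripper open.
Joint ranges: [-3.08, 3.08], [-0.75, 2.2], [0.22, 2.44], [-1.43, 4.57], [0, 2.65], [-2.85, 2.85]. Speed limits (rad/s): [2.79, 2.79, 3.14, 3.14, 3.14, 3.14].

INTERFACE

Orientations are given as a 3x3 rotation matrix whose columns are the frame's x, y, z axes.
In Python, from rig import manip gives the robot as it stands. The module is installed in compiled form; this text tells all that it offers.
- The arm moves only by the tool apply_moves, never from a script. Its argument "series" is a list of rows, each a list of 7 numbers: the shift along the tool's x, y, z in mm, then the turn, a rotation vector about the tool's x, y, z in rad, then the closure, from -1 (fully open) to 1 (shut). In form: [[tx, ty, tz, wx, wy, wz, hand], ...]. A call has 1 to 12 rows; each row is the pose to reach, as a shift and turn from the pose commanded when the call began, along the tool's axes at that moment; what a row does not reach only later rows make up. A row lasts 1/12 s, in which the tool goes at most 41.7 mm and 7.16 degrees, less where a joint would pass 70% of its speed; a pose out of reach is approached as far as the arm can. A call with a gripper value outside its range is refused whole. The fingers move at their own pace and stop on an object; "grip_force" is the grip in N (left out, the last holds). Time passes only in rows, so rows that repeat a pose let the fingers close. It gives the time, the measured TCP pose, the force, the opening and the grip force at its end, in the units of the state.
- manip.sense(): the state, without advancing time (a new reading comes with each control period).
- manip.snapshot(name): name is "side" or "top"; returns a dict with "img" (384x512x3 uint8, blue, green, red), "fovy" (degrees; the focal length in pixels is half the picture's height over the tangent of half this angle, whatever the lens; pixels are square), "cx", "cy" (the principal point, pixels), "k1" (the pictures are not rectified: a ray, as slopes to the right and down, at radius r is drawn at 1 + k1 r^2 times it, then the intrinsics apply), "rvec" (rotation vector, rad) and "tvec" (3), from world to camera coordinates, as OpenCV has them. Camera axes: x right, y down, z forward; pixel columns grow to the right and rows downward; lengths in m; the calibration is good to about 2 mm. A picture is of the moment at which its call begins. There is no depth.
- manip.sign_off(): hands the job in; it is judged then, once.
The state is a dict: "time_s": time; "q": joint angles; "dq": joint speeds; "joint_efforts": joint torques, N m; "ee_pos": TCP position; "orientation": TCP orientation; "contact_force": force on the tool from outside, world axes, zero at the start; "moment": the same for the moment, N m; "finger_gap": opening from 0.0 (shut) to 1.0 (fully open); "grip_force": force on a finger pad.
Only numpy, scipy, OpenCV 4.12 (cv2) and the standard library are available. Lean on these libraries where they do the work, as an engineer would, in place of code of your own. Each camera call takes 0.05 s, during which the arm holds its last target. There are 200 camera calls.

TASK

The spare wheel of the instrument trolley hangs on its axle in the inclined stand. With the fingertips, push its spokes one after another to turn the wheel steadily (gently, not spun or gripped) until the valve stem is at the lowest point of the wheel and points straight up the slope at the hub, ready for the pump, then let go. Keep off the tyre and the valve stem, and leave the things standing around where they are.

Things in the scene. Friction and masses are not known exactly. Their poses are not given: they have to be found in the camera images.
- stand: Fixed stand: octagonal aluminium base, 400 mm over corners, 18 mm thick; brass-coloured cheeks, inner faces at y = +-151 mm, up to z = 193 mm, x within +-43 mm. Origin: centre of underside, z up. The wheel in it leans 45 degrees: its front face looks along the stand's (-x, +z) diagonal; uphill in the wheel's plane is the (+x, +z) diagonal; y is level in the wheel's plane.
- bar_front (a point): Middle of the aluminium bar that crosses in front of the wheel along the stand's y, from cheek to cheek, 36 mm out from the wheel's middle plane; 18 mm wide (uphill), 10 mm thick, a bolt head 6 mm farther out. A like bar crosses 36 mm behind. Fingers among the spokes cannot sweep past the bars: they work in the upper or the lower half at a time.
- axle (a point): Wheel centre, on the axle in the wheel's middle plane; stand frame (0, 0, 165 mm). Hub radius 26 mm, 50 mm long. Five straight steel spokes run from hub to rim (inside radius 88 mm, 34 mm wide), each 12 mm wide in the wheel's plane, 10 mm thick, 72 degrees apart, in the middle plane; the valve sits midway between two of them (spokes 36, 108, 180 degrees from the valve).
- wheel (a joint): Turn of the wheel, rad. 0 (or any whole turns) with the valve at the lowest point, stem pointing straight up the slope to the hub. Grows anticlockwise seen from the front (uphill turns towards the stand's +y). Starts 2.4 to 3.88: valve in the upper half. Balanced, no spring, stays where left: drag 0.3 N m (about 5 N at mid-spoke) plus 0.12 N m s/rad.
- tyre: Black rubber tyre, a round tube 42 mm thick, outer diameter 266 mm. Origin at the wheel centre; turns with the wheel. Not to be pushed.
- valve: Valve stem, brass, 8 mm thick, with an 11 mm rubber foot; stands inward from the rim towards the hub in the wheel's middle plane, reaching from 88 to 56 mm from the axle. Origin at the wheel centre; the stem lies on its -x axis and points along +x. Not to be pushed.
- valve_tip (a point): Free end of the valve stem, 56 mm from the axle.
- lens: Black lens barrel, loose bystander, 62 mm diameter, 70 mm high; origin at the centre of its underside.
- driver: Screwdriver lying on the surface, loose bystander; origin under its middle, length along its x.
- tape: Roll of amber tape lying flat, loose bystander, 76 mm diameter, 20 mm high; origin at the centre of its underside.
- jar: White jar with steel cap, loose bystander, 56 mm diameter, 60 mm high; origin at the centre of its underside.

How it is judged:
By the outcome, as a careful person would: the job done as asked, in the order asked, and still so for the second after the job is handed in, with the robot touching nothing.
It also fails if it takes over 51 s, if anything falls off the work surface, if the arm or the gripper's body presses on something with over 40 N, if the wrist force passes 120 N, or if a joint passes its speed limit or range.

## Working session

There is one attempt and no reset: what is moved stays moved. The work goes in short steps, Python scripts to look and compute and a tool call to move; the robot and the scene stay as the last step left them, time stands still between calls to the robot, and variables do not carry over. Pictures are saved under pics/ and viewed, at most 10 in all, crops included, and the job is handed in when it is done.

Besides the shell and the picture viewer there is one more tool, called after "Request:" as name([rows], argument=value, ...), one row to a line, values as JSON. apply_moves: Moves the arm, as the interface text tells. Its arguments: {"type":"object","properties":{"series":{"type":"array"},"grip_force":{"type":"number"}},"required":["series"]}

```bash
mkdir -p pics
cat > h.py <<'E'
import numpy as np, cv2
from rig import manip
def snap(n,f=None):
    s=manip.snapshot(n)
    if f: cv2.imwrite('pics/'+f,s['img'])
    return s
def cam(s):
    f=192/np.tan(np.radians(s['fovy'])/2)
    R=cv2.Rodrigues(np.array(s['rvec'],float))[0]; t=np.array(s['tvec'],float).ravel()
    return f,R,t
def proj(s,P):
    f,R,t=cam(s); p=np.atleast_2d(P)@R.T+t; a=p[:,:2]/p[:,2:]
    a=a*(1+s['k1']*(a**2).sum(1,keepdims=True)); return a*f+[s['cx'],s['cy']]
def ray(s,uv):
    f,R,t=cam(s); d=(np.atleast_2d(uv)-[s['cx'],s['cy']])/f; a=d.copy()
    for _ in range(30): a=d/(1+s['k1']*(a**2).sum(1,keepdims=True))
    v=np.c_[a,np.ones(len(a))]@R; return -R.T@t, v/np.linalg.norm(v,axis=1,keepdims=True)
def onplane(s,uv,n,p0):
    o,v=ray(s,uv); n=np.array(n,float); return o+v*(((np.array(p0)-o)@n)/(v@n))[:,None]
def tri(s1,u1,s2,u2):
    A=np.zeros((3,3));b=np.zeros(3);L=[]
    for s,u in((s1,u1),(s2,u2)):
        o,v=ray(s,u);M=np.eye(3)-np.outer(v[0],v[0]);A+=M;b+=M@o;L.append((o,M))
    p=np.linalg.solve(A,b); return p,[np.linalg.norm(M@(p-o)) for o,M in L]
E
python3 - <<'E'
from h import *
for n in('side','top'):
    s=snap(n,n+'0.png'); f,R,t=cam(s); print(n,f,s['k1'],-R.T@t,R[2])
E
```

```text
side 484.20547852576 0.04481726192825527 [-0.21370325  0.74393582  1.07460094] [ 0.52028912 -0.51077229 -0.68440551]
top 413.2814893515022 -0.06610972786263812 [0.39748411 0.04342384 1.20681774] [ 0.11327621 -0.0114251  -0.99349784]
```

View pics/side0.png

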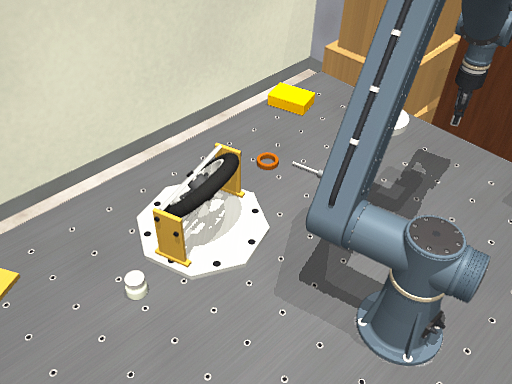

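View pics/top0.png

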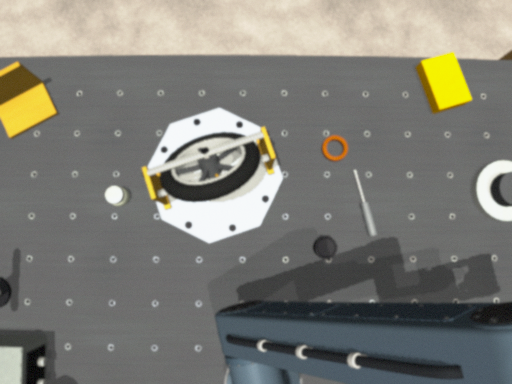

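The side view shows the stand near (205,215), jar (136,285) and tape (267,160). In the top view the stand is at about (213,175), jar (116,196), tape (335,148), driver (365,205) and lens (325,246). I'll zoom in on the wheel in both.

Run:
```python
from h import *
a=cv2.imread('pics/side0.png')[135:280,130:275]; b=cv2.imread('pics/top0.png')[100:250,135:290]
r=lambda i:cv2.resize(i,(400,400*i.shape[0]//i.shape[1]),interpolation=cv2.INTER_CUBIC)[:387]
cv2.imwrite('pics/z0.png',np.hstack([r(a)[:387],r(b)[:387]]))
s=dict(manip.snapshot('top'))
g=cv2.cvtColor(s['img'],cv2.COLOR_BGR2HSV)
w=((g[...,1]<25)&(g[...,2]>215)).astype(np.uint8)
w[:100]=0;w[250:]=0;w[:,:135]=0;w[:,295:]=0
c=max(cv2.findContours(w,0,2)[0],key=cv2.contourArea); h=cv2.convexHull(c)
ap=cv2.approxPolyDP(h,5,True)[:,0]; print(ap)
print(onplane(s,ap.astype(float),[0,0,1],[0,0,.018]).round(3))
y=cv2.inRange(g,(15,100,100),(32,255,255)); 
for c in cv2.findContours(y,0,2)[0]:
    if cv2.contourArea(c)>60: print(cv2.minAreaRect(c),)
```

```text
[[281 173]
 [260 224]
 [208 242]
 [160 215]
 [157 202]
 [275 165]]
[[ 0.6   -0.053  0.018]
 [ 0.451  0.008  0.018]
 [ 0.399  0.157  0.018]
 [ 0.476  0.297  0.018]
 [ 0.514  0.306  0.018]
 [ 0.623 -0.036  0.018]]
((149.5, 183.49998474121094), (37.31486892700195, 7.5894646644592285), 71.56504821777344)
((334.5, 148.0), (22.0, 23.0), 90.0)
((266.3175048828125, 149.7481689453125), (46.90423583984375, 14.096900939941406), 70.01689910888672)
((25.7928409576416, 109.61006164550781), (36.81488800048828, 56.188236236572266), 62.02052688598633)
((9.043252944946289, 68.64360046386719), (7.176470756530762, 23.823528289794922), 61.927513122558594)
((443.2069396972656, 81.73070526123047), (56.87025833129883, 42.94194412231445), 69.14553833007812)
```

View pics/z0.png

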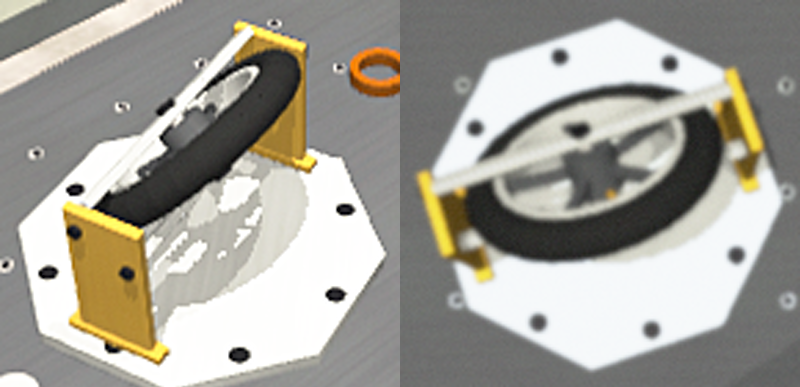

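The crop shows the front bar running from (432,185) to (730,90). That puts the wheel's front face away from the robot, with uphill towards it. The valve's brass tip is at about (610,193) in the crop, which is (216,175) in the full top image. Next I'll measure the stand pose and the valve angle.

```bash
cat > pose.py <<'E'
from h import *
from scipy.optimize import least_squares
T,S=cv2.imread('pics/top0.png'),cv2.imread('pics/side0.png')
st,ss=snap('top'),snap('side')
def crop(p,x0,y0,k,dx=0): p=np.array(p,float); return (p-[dx,0])*k+[x0,y0]-0.5+0.5*k
# base corners seen in the top picture (crop px -> full px)
cor=crop([[491,60],[617,19],[728,70],[780,199],[725,323],[592,369],[465,312]],135,100,155/400,400)
C=onplane(st,cor,[0,0,1],[0,0,.018])[:,:2]
f=least_squares(lambda p:np.linalg.norm(C-p[:2],axis=1)-.2,[.57,.14])
print('centre',f.x,'resid mm',(f.fun*1e3).round(1), 'ang',np.degrees(np.arctan2(*(C-f.x).T[::-1])).round(1))
# side picture corners
cs=crop([[102,138],[345,160],[385,254],[320,355],[18,226],[40,332],[180,387]],130,135,145/400)
Cs=onplane(ss,cs,[0,0,1],[0,0,.018])[:,:2]
g=least_squares(lambda p:np.linalg.norm(Cs-p[:2],axis=1)-.2,[.57,.14]); print('side centre',g.x,(g.fun*1e3).round(1))
# cheek top corners: both views
for nm,a,b in [('Lfar',[424,174],[66,207]),('Lnear',[487,278],[0,0]),('Rfar',[731,70],[238,25])]:
    u=crop(a,135,100,155/400,400)
    if sum(b): print(nm,*tri(st,u,ss,crop(b,130,135,145/400)))
# bolt on bar
print('bolt',*tri(st,crop([577,129],135,100,155/400,400),ss,crop([166,105],130,135,145/400)))
E
python3 pose.py
```

```text
centre [0.59637527 0.14485567] resid mm [ 0.6  2.4  0.8  0.8  2.4 -0.9  3.8] ang [  40.3   -4.   -45.1  -92.2 -136.9  177.4  131.9]
side centre [0.59803876 0.14134672] [4.9 2.9 0.5 5.3 1.2 2.5 0. ]
Lfar [0.58514658 0.30405165 0.18665066] [np.float64(0.00019633899018468696), np.float64(0.00019633899018461258)]
Rfar [0.68880853 0.0048691  0.18742272] [np.float64(0.0010068417169036465), np.float64(0.0010068417169037415)]
bolt [0.62620048 0.15358228 0.19898872] [np.float64(0.0013872534945789578), np.float64(0.0013872534945791818)]
```

```bash
cat > wheel.py <<'E'
from h import *
psi=np.radians(-160.4); A=np.array([.5965,.143,.165])
xs=np.array([np.cos(psi),np.sin(psi),0]); ys=np.array([-np.sin(psi),np.cos(psi),0]); z=np.array([0,0,1.])
n=(-xs+z)/2**.5; u=(xs+z)/2**.5
def W(y,uu,h=0): return A+np.multiply.outer(y,ys)+np.multiply.outer(uu,u)+np.multiply.outer(h,n)
def rect(s,h=0,half=.14,N=560):
    # image rectified to plane at height h: up=u, right=-ys (front view)
    g=np.linspace(-half,half,N); X,U=np.meshgrid(g,-g)
    p=proj(s,W(-X.ravel(),U.ravel(),h*np.ones(X.size))).astype(np.float32).reshape(N,N,2)
    return cv2.remap(s['img'],p[...,0],p[...,1],cv2.INTER_CUBIC)
E
python3 - <<'E'
from wheel import *
s=snap('top'); q=snap('side')
cv2.imwrite('pics/r0.png',np.hstack([cv2.resize(rect(s),(400,400)),cv2.resize(rect(q),(400,400))]))
g=cv2.cvtColor(s['img'],cv2.COLOR_BGR2HSV); m=cv2.inRange(g,(8,70,80),(32,255,255)); 
v,uu=np.nonzero(m); P=onplane(s,np.c_[uu,v].astype(float),n,A)-A; a,b=P@ys,P@u
k=np.hypot(a,b)<.1
print(np.c_[uu,v,(a*1e3),(b*1e3)][k].round(0))
a,b=a[k].mean(),b[k].mean(); print('theta',np.degrees(np.arctan2(-a,-b))%360)
t=manip.sense(); print(t['ee_pos'],t['orientation'],t['contact_force'],t['time_s'])
E
```

```text
[[215. 173.   8.  45.]
 [216. 173.  10.  47.]
 [217. 173.  13.  48.]
 [214. 174.   5.  48.]
 [215. 174.   7.  50.]
 [216. 174.   9.  51.]
 [217. 174.  12.  52.]
 [218. 174.  14.  54.]
 [215. 175.   6.  54.]
 [216. 175.   9.  55.]
 [217. 175.  11.  56.]
 [218. 175.  13.  58.]
 [215. 176.   6.  58.]
 [216. 176.   8.  59.]
 [217. 176.  10.  61.]
 [218. 176.  13.  62.]]
theta 190.16925035629276
[ 0.24557108 -0.57454671  0.24807195] [[ 9.19582845e-01  3.92896145e-01 -1.00826323e-04]
 [ 3.92896143e-01 -9.19582714e-01  5.02834500e-04]
 [ 1.04843593e-04 -5.02012254e-04 -9.99999868e-01]] [0.64657777 0.2126519  0.54306563] 0.35
```

View pics/r0.png

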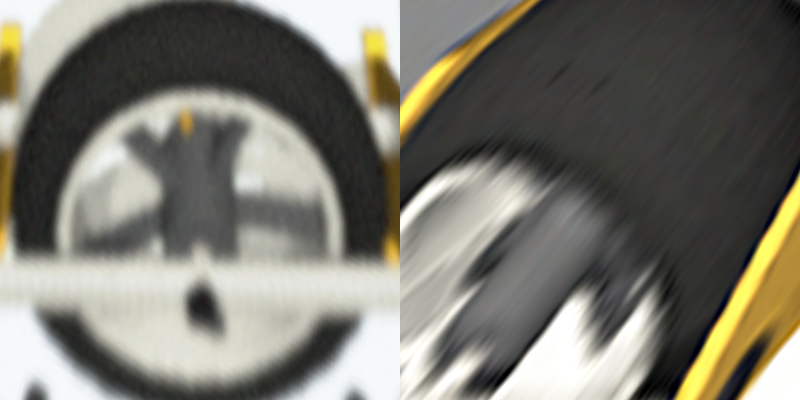

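The rectified top view shows the brass valve tip slightly left of up, at about (187,122). Spokes at about 43°, 113°, -100° and -31° anticlockwise from up put the wheel at roughly 187°. I'll turn it anticlockwise by about 173° in two strokes in the upper half, one spoke each.

```bash
cat > goto.py <<'E'
from wheel import *
from scipy.spatial.transform import Rotation as Ro
Rt=np.c_[-u,ys,-n]
def rel(P,R=Rt):
    s=manip.sense(); R0=np.array(s['orientation']); 
    return (R0.T@(P-np.array(s['ee_pos']))*1e3).round(0), Ro.from_matrix(R0.T@R).as_rotvec().round(3)
def status():
    s=manip.sense(); d=np.array(s['ee_pos'])-A; print('t',s['time_s'],'y,u,h mm',(np.array([d@ys,d@u,d@n])*1e3).round(1),'roterr',Ro.from_matrix(np.array(s['orientation']).T@Rt).as_rotvec().round(3),'F',np.round(s['contact_force'],1),'q',np.round(s['q'],2))
E
python3 - <<'E'
from goto import *
print(Rt.round(3)); print(rel(np.array([.55,-.20,.42]))); print(rel(W(-.052,.0254,.15)), W(-.052,.0254,.15))
E
```

```text
[[ 0.666  0.335 -0.666]
 [ 0.237 -0.942 -0.237]
 [-0.707  0.    -0.707]]
(array([ 427., -225., -172.]), array([ 0.024, -0.785,  0.059]))
(array([ 696., -568.,  -41.]), array([ 0.024, -0.785,  0.059])) [0.66205697 0.22154212 0.28902653]
```

Request:
apply_moves([
  [40, -20, -40, 0, -0.06, 0, 1],
  [75, -40, -80, 0.003, -0.12, 0.007, 1],
  [112, -60, -115, 0.006, -0.19, 0.014, 1],
  [150, -80, -145, 0.009, -0.26, 0.02, 1],
  [190, -100, -165, 0.012, -0.33, 0.03, 1],
  [228, -120, -172, 0.014, -0.4, 0.035, 1],
  [262, -138, -172, 0.016, -0.47, 0.04, 1],
  [296, -156, -172, 0.018, -0.54, 0.045, 1],
  [330, -174, -172, 0.02, -0.61, 0.05, 1],
  [364, -192, -172, 0.022, -0.67, 0.055, 1],
  [396, -209, -172, 0.023, -0.73, 0.058, 1],
  [427, -225, -172, 0.024, -0.785, 0.059, 1],
])

```text
time_s: 1.35
ee_pos: [0.5286, -0.2254, 0.4201]
orientation: [[0.665, 0.336, -0.667], [0.236, -0.942, -0.239], [-0.708, 0.001, -0.706]]
contact_force: [1.3, -1.1, 0.0]
finger_gap: -0.003
grip_force: 0.0
```

Run:
```python
from goto import *
status(); print(rel(W(-.052,.0254,.2)))
```

```text
t 1.35 y,u,h mm [324.3 313.   47.8] roterr [ 0.001  0.002 -0.001] F [ 1.3 -1.1  0. ] q [-0.37  0.62  1.01 -0.56  2.09  0.72]
(array([ 287., -376., -153.]), array([ 0.001,  0.002, -0.001]))
```

Request:
apply_moves([
  [15, -20, -25, 0, 0, 0, 1],
  [35, -48, -50, 0, 0, 0, 1],
  [58, -76, -70, 0, 0, 0, 1],
  [82, -106, -90, 0, 0, 0, 1],
  [106, -138, -108, 0, 0, 0, 1],
  [131, -170, -123, 0, 0, 0, 1],
  [156, -203, -135, 0, 0, 0, 1],
  [181, -236, -145, 0, 0, 0, 1],
  [206, -269, -150, 0, 0, 0, 1],
  [231, -302, -153, 0, 0, 0, 1],
  [256, -335, -153, 0, 0, 0, 1],
  [265, -347, -153, 0, 0, 0, 1],
])

```text
time_s: 2.35
ee_pos: [0.6891, 0.203, 0.3371]
orientation: [[0.663, 0.339, -0.667], [0.24, -0.941, -0.24], [-0.709, -0.001, -0.705]]
contact_force: [0.1, -0.5, 0.2]
finger_gap: 0.0
grip_force: 0.0
```

Request:
apply_moves([
  [0, 0, 0, 0, 0, 0, 1],
  [0, 0, 0, 0, 0, 0, 1],
])

```text
time_s: 2.52
ee_pos: [0.6892, 0.2, 0.3384]
orientation: [[0.664, 0.338, -0.667], [0.238, -0.941, -0.24], [-0.709, 0.0, -0.705]]
contact_force: [-0.2, -1.3, -0.6]
finger_gap: 0.001
grip_force: 0.0
```

Run:
```python
from goto import *
status(); print(rel(W(-.052,.0254,.06)))
s=snap('top','t1.png')
i=cv2.resize(s['img'][60:280,110:330],(560,560),interpolation=cv2.INTER_CUBIC); cv2.imwrite('pics/t1z.png',i)
```

```text
t 2.5167 y,u,h mm [-22.6  47.3 197.9] roterr [0.002 0.003 0.002] F [-0.2 -1.3 -0.6] q [ 0.17  1.03  0.37 -0.21  2.52  1.28]
(array([ 22., -30., 138.]), array([0.002, 0.003, 0.002]))
```

View pics/t1z.png

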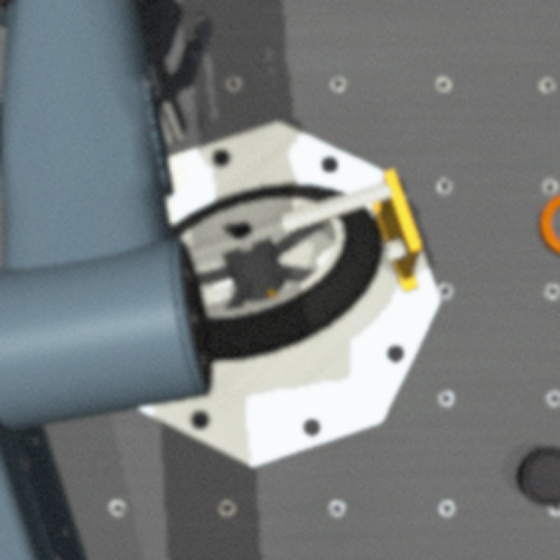

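The top view shows the wheel clear: valve tip at (272,293) in the crop, and the forearm passes over the left cheek above it. I'm approaching along the wheel normal.

Request:
apply_moves([
  [6, -8, 10, 0, 0, 0, 1],
  [14, -18, 25, 0, 0, 0, 1],
  [22, -30, 43, 0, 0, 0, 1],
  [22, -30, 61, 0, 0, 0, 1],
  [22, -30, 79, 0, 0, 0, 1],
  [22, -30, 97, 0, 0, 0, 1],
  [22, -30, 112, 0, 0, 0, 1],
  [22, -30, 126, 0, 0, 0, 1],
  [22, -30, 138, 0, 0, 0, 1],
  [22, -30, 138, 0, 0, 0, 1],
])

```text
time_s: 3.4
ee_pos: [0.6012, 0.1965, 0.2278]
orientation: [[0.666, 0.332, -0.668], [0.234, -0.943, -0.236], [-0.708, 0.001, -0.706]]
contact_force: [0.5, -0.5, -0.6]
finger_gap: -0.005
grip_force: 0.0
```

Run:
```python
from goto import *
status(); a=snap('top'); b=snap('side')
f=lambda s,P,w:cv2.resize(s['img'][P[1]:P[1]+w,P[0]:P[0]+w],(400,400),interpolation=cv2.INTER_CUBIC)
cv2.imwrite('pics/z2.png',np.hstack([f(a,(130,95),160),f(b,(125,130),150)]))
```

```text
t 3.4 y,u,h mm [-48.8  28.6  60.3] roterr [-0.002  0.002 -0.003] F [ 0.5 -0.5 -0.6] q [ 0.19  0.92  0.88 -0.13  2.11  1.4 ]
```

View pics/z2.png

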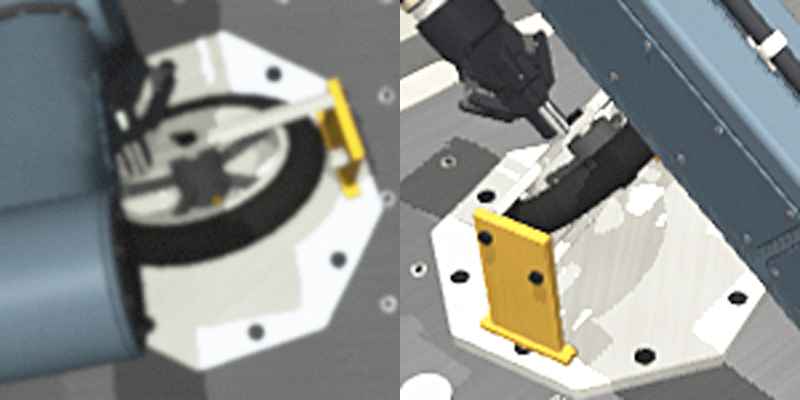

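The crop shows the closed fingers at about (130,150) in the top view and (545,115) in the side view. They line up with the gap between the right-hand spokes and clear the bar. I'm inserting now.

Request:
apply_moves([
  [2, -3, 8, 0, 0, 0, 1],
  [2, -3, 18, 0, 0, 0, 1],
  [2, -3, 28, 0, 0, 0, 1],
  [2, -3, 38, 0, 0, 0, 1],
  [2, -3, 46, 0, 0, 0, 1],
  [2, -3, 52, 0, 0, 0, 1],
  [2, -3, 52, 0, 0, 0, 1],
])

```text
time_s: 4.08
ee_pos: [0.5673, 0.1899, 0.1886]
orientation: [[0.665, 0.335, -0.667], [0.236, -0.942, -0.237], [-0.708, 0.0, -0.706]]
contact_force: [0.1, -0.7, -0.0]
finger_gap: -0.004
grip_force: 0.0
```

Run:
```python
from goto import *
status()
s=manip.sense(); d=np.array(s['ee_pos'])-A; y0,u0=d@ys*1e3,d@u*1e3
for p in range(-60,41,3): 
    y,uu=58*np.sin(np.radians(p)),58*np.cos(np.radians(p)); print(p,[round(-(uu-u0)),round(y-y0)],end=' ')
```

```text
t 4.0833 y,u,h mm [-54.   25.    8.3] roterr [-0.     0.001 -0.   ] F [ 0.1 -0.7 -0. ] q [ 0.19  0.91  1.03 -0.12  1.98  1.41]
-60 [-4, 4] -57 [-7, 5] -54 [-9, 7] -51 [-11, 9] -48 [-14, 11] -45 [-16, 13] -42 [-18, 15] -39 [-20, 17] -36 [-22, 20] -33 [-24, 22] -30 [-25, 25] -27 [-27, 28] -24 [-28, 30] -21 [-29, 33] -18 [-30, 36] -15 [-31, 39] -12 [-32, 42] -9 [-32, 45] -6 [-33, 48] -3 [-33, 51] 0 [-33, 54] 3 [-33, 57] 6 [-33, 60] 9 [-32, 63] 12 [-32, 66] 15 [-31, 69] 18 [-30, 72] 21 [-29, 75] 24 [-28, 78] 27 [-27, 80] 30 [-25, 83] 33 [-24, 86] 36 [-22, 88] 39 [-20, 90]
```

Request:
apply_moves([
  [-4, 4, 0, 0, 0, 0, 1],
  [-7, 5, 0, 0, 0, 0, 1],
  [-9, 7, 0, 0, 0, 0, 1],
  [-11, 9, 0, 0, 0, 0, 1],
  [-14, 11, 0, 0, 0, 0, 1],
  [-16, 13, 0, 0, 0, 0, 1],
  [-18, 15, 0, 0, 0, 0, 1],
  [-20, 17, 0, 0, 0, 0, 1],
  [-22, 20, 0, 0, 0, 0, 1],
  [-24, 22, 0, 0, 0, 0, 1],
  [-25, 25, 0, 0, 0, 0, 1],
  [-27, 28, 0, 0, 0, 0, 1],
])

```text
time_s: 5.08
ee_pos: [0.5602, 0.1594, 0.2072]
orientation: [[0.669, 0.335, -0.663], [0.241, -0.942, -0.233], [-0.703, -0.004, -0.711]]
contact_force: [2.8, 6.3, -2.7]
finger_gap: 0.002
grip_force: 3.1
```

```bash
cat > val.py <<'E'
from goto import *
status(); s=snap('top')
g=cv2.cvtColor(s['img'],cv2.COLOR_BGR2HSV); m=cv2.inRange(g,(8,70,80),(32,255,255)) 
v,uu=np.nonzero(m); P=onplane(s,np.c_[uu,v].astype(float),n,A)-A; a,b=P@ys,P@u
k=np.hypot(a,b)<.1; print('n',k.sum())
if k.any():
    a,b=a[k].mean(),b[k].mean(); print('y,u',a*1e3,b*1e3,'theta',np.degrees(np.arctan2(-a,-b))%360)
E
python3 val.py
```

```text
t 5.0833 y,u,h mm [-27.6  50.1   9.5] roterr [-0.003 -0.005  0.003] F [ 2.8  6.3 -2.7] q [ 0.15  0.87  1.08 -0.14  1.96  1.38]
n 12
y,u 26.582077673313638 51.117344987856576 theta 207.47536533327653
```

Request:
apply_moves([
  [-1, 2, 0, 0, 0, 0, 1],
  [-2, 5, 0, 0, 0, 0, 1],
  [-3, 8, 0, 0, 0, 0, 1],
  [-4, 11, 0, 0, 0, 0, 1],
  [-5, 14, 0, 0, 0, 0, 1],
  [-5, 17, 0, 0, 0, 0, 1],
  [-6, 20, 0, 0, 0, 0, 1],
  [-6, 23, 0, 0, 0, 0, 1],
  [-6, 26, 0, 0, 0, 0, 1],
  [-6, 29, 0, 0, 0, 0, 1],
  [-6, 32, 0, 0, 0, 0, 1],
  [-5, 35, 0, 0, 0, 0, 1],
])

```text
time_s: 6.13
ee_pos: [0.5665, 0.1256, 0.2117]
orientation: [[0.664, 0.335, -0.668], [0.24, -0.942, -0.233], [-0.708, -0.006, -0.706]]
contact_force: [-1.7, 7.7, -1.1]
finger_gap: -0.001
grip_force: 3.3
```

Request:
apply_moves([
  [0, 3, 0, 0, 0, 0, 1],
  [1, 6, 0, 0, 0, 0, 1],
  [2, 9, 0, 0, 0, 0, 1],
  [3, 12, 0, 0, 0, 0, 1],
  [4, 15, 0, 0, 0, 0, 1],
  [5, 17, 0, 0, 0, 0, 1],
  [7, 20, 0, 0, 0, 0, 1],
  [8, 23, 0, 0, 0, 0, 1],
  [10, 25, 0, 0, 0, 0, 1],
  [12, 27, 0, 0, 0, 0, 1],
  [14, 29, 0, 0, 0, 0, 1],
  [14, 29, 0, 0, 0, 0, 1],
])

```text
time_s: 7.13
ee_pos: [0.5852, 0.1003, 0.2022]
orientation: [[0.663, 0.335, -0.67], [0.238, -0.942, -0.236], [-0.71, -0.003, -0.704]]
contact_force: [-2.9, 4.0, 0.5]
finger_gap: 0.003
grip_force: 2.1
```

```bash
python3 val.py
```

```text
t 7.1333 y,u,h mm [36.5 43.9  8.7] roterr [-0.003  0.004  0.001] F [-2.9  4.   0.5] q [ 0.07  0.89  1.04 -0.21  1.97  1.29]
n 20
y,u 73.22781828470129 -6.320088569804414 theta 274.93281494362964
```

Stroke 1 is done, with the wheel at about 275°. Now I'll back off, lift out, shift over to the next spoke and insert again.

Request:
apply_moves([
  [1, -4, 0, 0, 0, 0, 1],
  [1, -4, -10, 0, 0, 0, 1],
  [1, -4, -25, 0, 0, 0, 1],
  [1, -4, -40, 0, 0, 0, 1],
  [2, -10, -42, 0, 0, 0, 1],
  [3, -25, -42, 0, 0, 0, 1],
  [4, -42, -42, 0, 0, 0, 1],
  [5, -59, -42, 0, 0, 0, 1],
  [6, -72, -42, 0, 0, 0, 1],
  [6, -80, -42, 0, 0, 0, 1],
  [6, -80, -42, 0, 0, 0, 1],
])

```text
time_s: 8.1
ee_pos: [0.5906, 0.1887, 0.227]
orientation: [[0.665, 0.339, -0.666], [0.239, -0.941, -0.239], [-0.708, -0.0, -0.706]]
contact_force: [0.8, 0.4, -0.6]
finger_gap: 0.003
grip_force: 0.0
```

```bash
python3 val.py
python3 - <<'E'
from goto import *
s=snap('top'); r=cv2.resize(rect(s),(400,400)); b=snap('side')
cv2.imwrite('pics/z3.png',np.hstack([r,cv2.resize(s['img'][95:255,130:290],(400,400),interpolation=cv2.INTER_CUBIC)]))
E
```

```text
t 8.1 y,u,h mm [-45.   37.   50.8] roterr [0.002 0.001 0.003] F [ 0.8  0.4 -0.6] q [ 0.18  0.9   0.93 -0.13  2.08  1.39]
n 37
y,u 69.36561874013053 -5.7084308256884135 theta 274.7045443311944
```

View pics/z3.png

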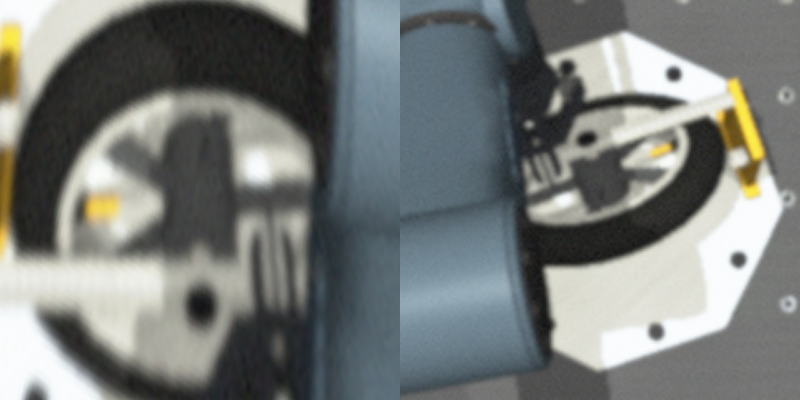

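The rectified view shows the valve at (100,208), almost level on the left, so the wheel is at about 275°. The next gap is free under the fingers, near (275,230). I'm inserting for the second stroke.

Request:
apply_moves([
  [0, 0, 10, 0, 0, 0, 1],
  [0, 0, 22, 0, 0, 0, 1],
  [0, 0, 34, 0, 0, 0, 1],
  [0, 0, 42, 0, 0, 0, 1],
  [-2, 2, 42, 0, 0, 0, 1],
  [-4, 4, 42, 0, 0, 0, 1],
  [-6, 6, 42, 0, 0, 0, 1],
  [-8, 9, 42, 0, 0, 0, 1],
  [-10, 11, 42, 0, 0, 0, 1],
  [-12, 13, 42, 0, 0, 0, 1],
  [-13, 16, 42, 0, 0, 0, 1],
  [-15, 19, 42, 0, 0, 0, 1],
])

```text
time_s: 9.25
ee_pos: [0.5615, 0.1567, 0.2075]
orientation: [[0.669, 0.335, -0.663], [0.241, -0.942, -0.233], [-0.703, -0.004, -0.712]]
contact_force: [3.0, 7.1, -3.8]
finger_gap: 0.001
grip_force: 3.1
```

Request:
apply_moves([
  [-1, 2, 0, 0, 0, 0, 1],
  [-2, 5, 0, 0, 0, 0, 1],
  [-3, 8, 0, 0, 0, 0, 1],
  [-4, 11, 0, 0, 0, 0, 1],
  [-5, 14, 0, 0, 0, 0, 1],
  [-5, 17, 0, 0, 0, 0, 1],
  [-6, 20, 0, 0, 0, 0, 1],
  [-6, 23, 0, 0, 0, 0, 1],
  [-6, 26, 0, 0, 0, 0, 1],
  [-6, 29, 0, 0, 0, 0, 1],
  [-6, 32, 0, 0, 0, 0, 1],
  [-5, 35, 0, 0, 0, 0, 1],
])

```text
time_s: 10.25
ee_pos: [0.5679, 0.123, 0.2119]
orientation: [[0.665, 0.335, -0.668], [0.241, -0.942, -0.233], [-0.707, -0.006, -0.707]]
contact_force: [-1.4, 7.7, -0.7]
finger_gap: -0.001
grip_force: 3.2
```

```bash
python3 val.py
```

```text
t 10.25 y,u,h mm [ 9.2 56.9  9.3] roterr [-0.005 -0.     0.004] F [-1.4  7.7 -0.7] q [ 0.1   0.86  1.08 -0.18  1.97  1.33]
n 0
```

Request:
apply_moves([
  [0, 3, 0, 0, 0, 0, 1],
  [1, 6, 0, 0, 0, 0, 1],
  [2, 9, 0, 0, 0, 0, 1],
  [3, 12, 0, 0, 0, 0, 1],
  [4, 15, 0, 0, 0, 0, 1],
  [5, 17, 0, 0, 0, 0, 1],
  [7, 20, 0, 0, 0, 0, 1],
  [8, 23, 0, 0, 0, 0, 1],
  [10, 25, 0, 0, 0, 0, 1],
  [12, 27, 0, 0, 0, 0, 1],
  [14, 29, 0, 0, 0, 0, 1],
  [16, 31, 0, 0, 0, 0, 1],
])

```text
time_s: 11.3
ee_pos: [0.588, 0.097, 0.2014]
orientation: [[0.662, 0.334, -0.67], [0.239, -0.942, -0.234], [-0.71, -0.005, -0.704]]
contact_force: [-4.3, 5.4, 1.3]
finger_gap: -0.001
grip_force: 3.0
```

```bash
python3 val.py
python3 - <<'E'
from goto import *
s=snap('top'); r=cv2.resize(rect(s),(400,400)); b=snap('side')
cv2.imwrite('pics/z4.png',np.hstack([r,cv2.resize(s['img'][95:255,130:290],(400,400),interpolation=cv2.INTER_CUBIC)]))
E
```

```text
t 11.3 y,u,h mm [40.5 42.3  9.1] roterr [-0.004  0.004  0.003] F [-4.3  5.4  1.3] q [ 0.07  0.89  1.04 -0.21  1.97  1.29]
n 0
```

View pics/z4.png

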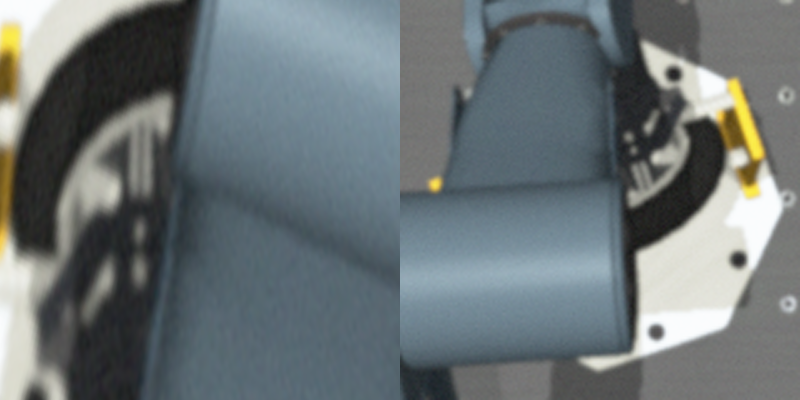

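The arm hides the wheel here, with the fingers at about (140,165) in the rectified view. I'll push about 6° more, then retreat to measure.

Request:
apply_moves([
  [2, 2, 0, 0, 0, 0, 1],
  [3, 3, 0, 0, 0, 0, 1],
  [5, 4, 0, 0, 0, 0, 1],
  [5, 4, 0, 0, 0, 0, 1],
  [3, 0, 0, 0, 0, 0, 1],
  [3, 0, -12, 0, 0, 0, 1],
  [3, 0, -30, 0, 0, 0, 1],
  [3, 0, -55, 0, 0, 0, 1],
  [3, 0, -85, 0, 0, 0, 1],
  [0, -20, -115, 0, 0, 0, 1],
  [0, -45, -140, 0, 0, 0, 1],
  [0, -75, -150, 0, 0, 0, 1],
])

```text
time_s: 12.45
ee_pos: [0.6672, 0.2006, 0.3097]
orientation: [[0.673, 0.332, -0.661], [0.235, -0.943, -0.235], [-0.701, 0.004, -0.713]]
contact_force: [0.8, -0.4, -0.2]
finger_gap: -0.001
grip_force: 0.0
```

Request:
apply_moves([
  [0, -30, 0, 0, 0, 0, 1],
  [0, -60, 0, 0, 0, 0, 1],
  [0, -90, 0, 0, 0, 0, 1],
  [0, -120, 0, 0, 0, 0, 1],
  [0, -150, 0, 0, 0, 0, 1],
  [0, -170, 0, 0, 0, 0, 1],
  [0, -170, 0, 0, 0, 0, 1],
])

```text
time_s: 13.03
ee_pos: [0.6055, 0.3658, 0.3065]
orientation: [[0.666, 0.341, -0.664], [0.242, -0.94, -0.24], [-0.706, -0.0, -0.708]]
contact_force: [0.5, 1.1, 0.8]
finger_gap: -0.004
grip_force: 0.0
```

```bash
python3 val.py
python3 - <<'E'
from goto import *
s=snap('top'); r=cv2.resize(rect(s),(400,400)); b=snap('side')
cv2.imwrite('pics/z5.png',np.hstack([r,cv2.resize(b['img'][130:280,125:275],(400,400),interpolation=cv2.INTER_CUBIC)]))
E
```

```text
t 13.0333 y,u,h mm [-206.9   41.2  159. ] roterr [ 0.004 -0.002  0.004] F [0.5 1.1 0.8] q [0.38 1.   0.49 0.03 2.43 1.62]
n 0
```

View pics/z5.png

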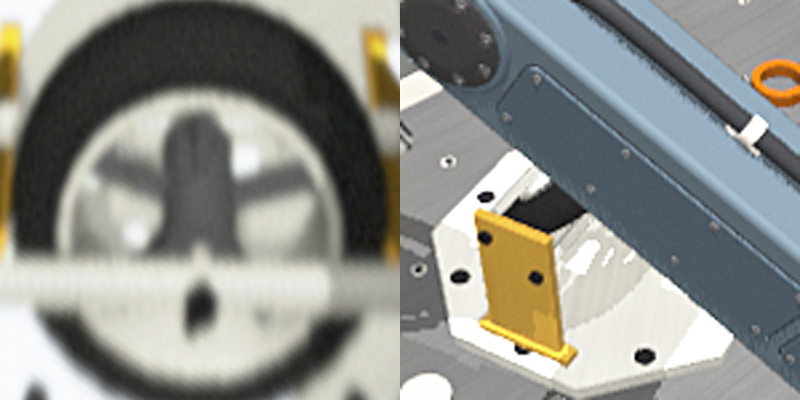

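The rectified view shows the left spoke running from (105,160) to (160,190) and the right one from (240,200) to (315,180). The wheel is still a few degrees short. The ±72° spokes are symmetric when the wheel is on target, so I'll measure their angles.

```bash
cat > sp.py <<'E'
from goto import *
def meas(k=3):
    g=sum(cv2.cvtColor(rect(snap('top')),cv2.COLOR_BGR2GRAY).astype(float) for _ in range(k))/k
    out={}
    for sg in(1,-1):
        o=[]
        for r in np.arange(50,76,3):
            ph=np.arange(52,98,.5); a=np.radians(ph*sg)
            x=279.5-r*2*np.sin(a); yy=279.5-r*2*np.cos(a)
            v=cv2.remap(g.astype(np.float32),x.astype(np.float32)[None],yy.astype(np.float32)[None],1)[0]
            v=cv2.GaussianBlur(v[None],(9,1),0)[0]; w=np.clip(np.percentile(v,60)-25-v,0,None)
            i=v.argmin(); w[np.abs(ph-ph[i])>11]=0
            o.append((w*ph).sum()/max(w.sum(),1e-9))
        out[sg]=np.array(o); print(sg,out[sg].round(1))
    L,R=np.median(out[1]),np.median(out[-1]); print('L',L,'R',R,'delta',(L-R)/2)
meas()
E
python3 sp.py
```

```text
1 [69.1 68.7 68.6 68.9 69.4 69.7 69.1 68.8 69.9]
-1 [76.8 76.8 76.7 76.6 76.6 76.7 76.7 76.6 77.1]
L 69.06273652213552 R 76.68452953710789 delta -3.8108965074861842
```

The wheel is 3.8° short, so one more nudge on the same spoke.

Request:
apply_moves([
  [0, 20, 0, 0, 0, 0, 1],
  [0, 50, 0, 0, 0, 0, 1],
  [0, 80, 0, 0, 0, 0, 1],
  [0, 110, 0, 0, 0, 0, 1],
  [0, 140, 10, 0, 0, 0, 1],
  [0, 170, 25, 0, 0, 0, 1],
  [0, 200, 45, 0, 0, 0, 1],
  [0, 225, 65, 0, 0, 0, 1],
  [0, 240, 85, 0, 0, 0, 1],
  [0, 243, 99, 0, 0, 0, 1],
  [0, 243, 99, 0, 0, 0, 1],
  [0, 243, 99, 0, 0, 0, 1],
])

```text
time_s: 14.33
ee_pos: [0.6231, 0.1075, 0.2366]
orientation: [[0.666, 0.333, -0.667], [0.235, -0.943, -0.235], [-0.708, -0.0, -0.706]]
contact_force: [0.3, 0.6, 0.5]
finger_gap: 0.0
grip_force: 0.0
```

```bash
python3 -c "
from goto import *
status();print(rel(W(.037,.040,.0085)),rel(W(.0463,.0329,.0085)))"
```

```text
t 14.3333 y,u,h mm [42.4 41.3 60. ] roterr [-0.002  0.001 -0.002] F [0.3 0.6 0.5] q [ 0.08  0.91  0.89 -0.21  2.1   1.27]
(array([ 1., -5., 51.]), array([-0.002,  0.001, -0.002])) (array([ 9.,  4., 51.]), array([-0.002,  0.001, -0.002]))
```

Request:
apply_moves([
  [0, -6, 0, 0, 0, 0, 1],
  [0, -6, 10, 0, 0, 0, 1],
  [0, -6, 24, 0, 0, 0, 1],
  [0, -6, 38, 0, 0, 0, 1],
  [0, -6, 48, 0, 0, 0, 1],
  [1, -5, 51, 0, 0, 0, 1],
  [2, -4, 51, 0, 0, 0, 1],
  [4, -2, 51, 0, 0, 0, 1],
  [5, 0, 51, 0, 0, 0, 1],
  [6, 1, 51, 0, 0, 0, 1],
  [7, 2, 51, 0, 0, 0, 1],
  [8, 3, 51, 0, 0, 0, 1],
])

```text
time_s: 15.33
ee_pos: [0.5949, 0.0972, 0.1962]
orientation: [[0.665, 0.335, -0.668], [0.238, -0.942, -0.235], [-0.708, -0.002, -0.706]]
contact_force: [-3.4, 4.3, 4.6]
finger_gap: 0.002
grip_force: 3.0
```

Request:
apply_moves([
  [0.5, 0.5, 0, 0, 0, 0, 1],
  [0.5, 0.5, 0, 0, 0, 0, 1],
  [0.5, 0.5, 0, 0, 0, 0, 1],
])

```text
time_s: 15.58
ee_pos: [0.5957, 0.0964, 0.1953]
orientation: [[0.666, 0.335, -0.667], [0.237, -0.942, -0.236], [-0.708, -0.001, -0.707]]
contact_force: [-3.2, 3.3, 2.9]
finger_gap: -0.002
grip_force: 2.7
```

```bash
python3 -c "
from goto import *
status()"
```

```text
t 15.5833 y,u,h mm [43.7 33.   9.8] roterr [-0.001  0.001  0.   ] F [-3.2  3.3  2.9] q [ 0.07  0.91  1.02 -0.21  1.97  1.29]
```

Request:
apply_moves([
  [-2, -4, 0, 0, 0, 0, 1],
  [-2, -4, -12, 0, 0, 0, 1],
  [-2, -4, -30, 0, 0, 0, 1],
  [-2, -4, -55, 0, 0, 0, 1],
  [-2, -10, -85, 0, 0, 0, 1],
  [-2, -35, -115, 0, 0, 0, 1],
  [-2, -65, -140, 0, 0, 0, 1],
  [-2, -95, -150, 0, 0, 0, 1],
  [-2, -125, -150, 0, 0, 0, 1],
  [-2, -155, -150, 0, 0, 0, 1],
  [-2, -185, -150, 0, 0, 0, 1],
  [-2, -215, -150, 0, 0, 0, 1],
])

```text
time_s: 16.58
ee_pos: [0.6229, 0.3341, 0.3008]
orientation: [[0.669, 0.334, -0.664], [0.235, -0.942, -0.237], [-0.705, 0.002, -0.709]]
contact_force: [0.8, -1.3, 0.0]
finger_gap: 0.001
grip_force: 0.0
```

Request:
apply_moves([
  [0, -20, 0, 0, 0, 0, 1],
  [0, -35, 0, 0, 0, 0, 1],
  [0, -35, 0, 0, 0, 0, 1],
])

```text
time_s: 16.83
ee_pos: [0.6097, 0.3694, 0.3006]
orientation: [[0.667, 0.339, -0.664], [0.24, -0.941, -0.24], [-0.706, 0.001, -0.709]]
contact_force: [0.0, 0.3, -0.2]
finger_gap: 0.003
grip_force: 0.0
```

```bash
python3 sp.py; python3 -c "
from goto import *
status();print(rel(W(.034,.041,.06)))"
```

```text
1 [71.3 73.  73.3 73.3 73.1 73.2 73.5 73.4 73.2]
-1 [73.8 73.4 73.4 73.3 73.3 73.4 73.5 73.3 74.1]
L 73.17798240171315 R 73.39005030876068 delta -0.1060339535237631
t 16.9833 y,u,h mm [-204.3   33.6  159.1] roterr [ 0.    -0.001 -0.002] F [0.4 0.2 0.2] q [0.37 1.02 0.47 0.03 2.43 1.62]
(array([ -7., 238.,  99.]), array([ 0.   , -0.001, -0.002]))
```

```bash
python3 -c "
from rig import manip
print(manip.sign_off())"
```

```text
the job is handed in; nothing more can be done
None
```

The wheel was turned anticlockwise by pushing two spokes in turn; the valve measured about 0.1° from the lowest point, pointing up the slope at the hub, and the job was handed in at about 17 s with the arm clear of everything.

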